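# Clamp the re-glued piece box in the gluing board

## Robot

A 7-joint arm with a two-finger parallel gripper is mounted at the origin on the work surface. World frame = base frame: x ahead of the robot, y to its left, z up, the work surface at z = 0. Lengths are in m, angles in rad, forces in N, time in s.
With the tool pointing down it reaches from about 0.425 to 0.925 m from the base axis. Payload 6.8 kg.
Tool frame: the origin (TCP) lies on the centre line of the jaws, within the pads' length; the fingertips stand 8 mm ahead of it and the grasp point (between the pads) lies 11 mm behind it (bot.tips_ahead is the distance from the TCP to the fingertips, in m); z points along the fingers, y is the line along which they close (so a half turn about z gives the same grasp; the last joint's range is limited). The gripper opens to 85 mm and grips with 20 to 120 N. Pads are 22 mm wide; open, the fingers measure 114 mm over their backs; the gripper's body (76 mm by 85 mm) begins 54 mm behind the grasp point. The pads swing forward as they close: fully open they stand 13 mm farther back than shut.
Start: joints at [1.152, 0.477, 0.022, 1.555, -0.011, 1.109, -0.083], TCP at [0.206, -0.643, 0.239] pointing down, gripper open.
Joint ranges: [-2.96, 2.96], [-0.34, 2.1], [-1.41, 1.46], [0.24, 2.44], [-1.37, 4.51], [0.17, 1.92], [-2.96, 2.96]. Speed limits (rad/s): [2.39, 2.39, 3.14, 3.14, 3.14, 3.14, 3.14].

## Interface

Orientations are given as a unit quaternion [w, x, y, z].
In Python, from station import bot gives the robot as it stands.
- The arm moves only by the tool send_rows, never from a script. Its argument "deltas" is text: rows parted by semicolons, each of 4 numbers parted by spaces: the shift along the tool's x, y, z in m, then the turn about the tool's z in degrees. In form: x y z spin; .... A call has 1 to 5 rows; each row is the pose to reach, as a shift and turn from the pose commanded when the call began, along the tool's axes at that moment; what a row does not reach only later rows make up. A row lasts 1/10 s, in which the tool goes at most 50 mm and 8.59 degrees, less where a joint would pass 70% of its speed; a pose out of reach is approached as far as the arm can. A call with a gripper value outside its range is refused whole. "claw" is the opening, from 0 (shut) to 1 (fully open), set as the call begins (left out, the last holds). The fingers move at their own pace and stop on an object; "force" is the grip in N (left out, the last holds). Time passes only in rows, so rows that repeat a pose let the fingers close. It gives the time, the measured TCP pose, the force, the opening and the grip force at its end, in the units of the state.
- bot.get_obs(): the state, without advancing time (a new reading comes with each control period).
- bot.read_camera(name): name is "side" or "top" or "wrist"; returns a dict with "img" (384x512x3 uint8, red, green, blue), "depth" (384x512 float32, m along the optical axis (not along the pixel's ray), 0 where there is no reading), "fx", "fy", "cx", "cy" (pixels), "camera_from_world" (4x4, takes a point from world to camera coordinates). Camera axes: x right, y up, looking along -z (the intrinsics and any distortion apply to the point x, -y, -z); pixel columns grow to the right and rows downward; lengths in m; the calibration is good to about 2 mm. A picture is of the moment at which its call begins.
- bot.hand_in(): hands the job in; it is judged then, once.
Trained networks look in a picture, given as the dict that the camera call returned (one of the last four; its "shot" number tells which), for a name from the list of things; names that differ only in an ending like _2 or _b are one class to them, and where a whole thing is asked for, a point or a joint stands for the part that bears it (a point fixed in the world has none). Each returns a list of dicts, best first, with "confidence" (0 to 1); they miss things now and then, are a little off and sometimes report something else, mostly with a low value. They report only what shows in the picture. A call takes as long as a camera call. They do not tell look-alikes from the thing itself.
- bot.masks_of(picture, query): "mask" (384x512 bool, what is visible of it).
- bot.landmark_of(picture, query): "xyz" ([x, y, z] in m, in world coordinates, good to about 4 mm: a listed point, or the origin of a listed thing).
The state is a dict: "t": time; "q": joint angles; "joint_vel": joint speeds; "joint_torque": joint torques, N m; "eef_pos": TCP position; "tool_rot": TCP orientation; "contact_force": force on the tool from outside, world axes, zero at the start; "torque": the same for the moment, N m; "gripper_width": opening from 0.0 (shut) to 1.0 (fully open); "grasp_force": force on a finger pad.
Only numpy, scipy, OpenCV 4.12 (cv2) and the standard library are available. Lean on these libraries where they do the work, as an engineer would, in place of code of your own. Each camera call takes 0.05 s, during which the arm holds its last target. There are 200 camera calls.

## Task

The end panel of the little wooden piece box has just been re-glued and the box stands between the jaws of the one-hand bar clamp on the gluing board. Take the loose lid off by its knob so that it does not get clamped in, and set it down flat, knob up, wholly on the cork mat without dropping it; then pump the clamp's trigger until the moving jaw has closed on the box and presses it firmly against the other jaw, without crushing its thin walls. Bring the jaw up with the trigger only, not by pushing it, leave the things on the board and around the mat where they are, and finish with the trigger still held squeezed and the pressure on: do not let go.

Things in the scene. Friction and masses are not known exactly. Their poses are not given: they have to be found in the camera images.
- board: Plywood gluing board 260 (x) x 330 (y) x 18 mm, fixed; a one-hand bar clamp lies on its side on it under two steel straps. Origin: centre of the underside. In its frame the bar runs along y at x = -15 mm, 44 mm up; jaws and box lie to +x of it, grip and trigger to -x (to x = -112). The head (black, x -34 to 6, y 47 to 115) is fixed. No part of the clamp is higher than 66 mm
- fixed_jaw: The clamp's fixed jaw, part of the head: black jaw with rubber face, 40 mm tall, that looks to the board's -y; its face lies at y = 45 mm in the board's frame, from x = 4 to 66 mm (rubber), 24 to 64 mm above the counter. Does not move. Origin and axes are those of the board
- bar (a joint): How far the toothed bar is drawn in through the head, m (0 = jaw wide open, at most 0.045); it carries the moving jaw to the board's +y, towards the fixed jaw. Saw teeth of 3 mm pitch: a full squeeze draws it in about 6 mm, a half one 3 mm; a holding pawl lets it run back at most one tooth. Drag 7 N
- end_jaw: The moving jaw on the end of the bar: black, 40 mm tall, x -27 to 69 mm in the board's frame. Its frame has the axes of the board; origin = the board's origin shifted along y by the joint value bar
- pad_face (a point): Middle of the face of the moving jaw's rubber pad, which looks to the board's +y. At bar = 0 it lies at (35, -75, 44) mm in the board's frame and moves with the bar; once it presses on the box it stays on the box's face while the pad gives
- pad: The rubber pad of the moving jaw, 62 x 36 mm, 8.5 mm thick. It gives 1 mm per 12 N (at most 7 mm), so the clamping force is 12 N for each mm that the bar goes on after the box is tight. Axes those of the board
- trigger (a joint): Swing of the trigger, rad: 0 = sprung right out, 0.30 = fully squeezed. It springs back when let go. At trigger_pull it takes 4 to 6 N against its spring, 3 N more to drag the bar; each N above that presses the jaw with about 2.7 N. One tooth is 0.13 rad: the pawl takes a new tooth only when let out that far
- trigger_grip: The trigger: grey bar 70 mm long, 10 mm thick, 26 mm tall (29 to 55 mm above the counter), about along the board's x. Its frame: x along it (hand end to -x), y the way it is pulled; origin at its pin, at (2, 75, 44) mm in the board's frame; the bar begins 37 mm from the pin
- trigger_pull (a point): Point on the middle line of the trigger, 72 mm from its pin, 42 mm above the counter, where to pull. Squeezing moves it 21 mm to the board's +y, towards the grip. The side to push is 5 mm to the -y side of it, and that side is clear
- grip_mid (a point): Middle of the fixed pistol grip, to the board's +y of the trigger: 78 mm long, 20 mm thick along y, 30 mm tall (27 to 57 mm above the counter), leaning 0.10 rad, hand end to +y away from the trigger. Over grip and trigger together: 54 mm with the trigger out, 33 mm fully squeezed. The side away from the trigger is clear
- box: Open wooden piece box standing loose on the board between the jaws, 70 (its x) x 90 (its y, between the jaws) x 60 mm tall, walls 7 mm, 0.3 to 0.65 kg. Origin: centre of its underside. It may stand 1 to 4 mm off the fixed jaw. Its walls hold 60 N of clamping force; above that they crush. 8 N or more is firm
- lid: The box's loose wooden lid, about 0.1 kg: plate 70 x 90 x 7 mm on a plug 52 x 72 x 5 mm that sits in the box with 2 mm to spare all round, a knob on top. Origin: centre of the plug's underside, z up; plate top 12 mm, knob top 37 mm above it
- lid_knob (a point): Middle of the lid's knob, 28.5 mm above the lid's origin. The knob is round, 24 mm across from 22 to 35 mm above the lid's origin, on a neck 14 mm across
- mat: Square cork mat 160 x 160 x 4 mm, fixed flat on the counter to one side of the board. Origin: centre of its underside
- glue: Bystander: white glue bottle, 38 mm wide, 105 mm tall, on the board's far corner. Origin: underside
- caul: Bystander: scrap of wood 30 x 90 x 20 mm on the board. Origin: underside
- timer: Bystander: sand timer 38 mm wide, 82 mm tall, beside the mat. Origin: underside
- pawn: Bystander: wooden playing piece 32 mm wide, 58 mm tall, beyond the mat. Origin: underside
- deck: Bystander: card box 66 x 94 x 24 mm, beyond the mat. Origin: underside
- brush: Bystander: flat glue brush 140 mm long, lying on the board in front of the bar
Mind the look-alikes: they are no part of the job. Leave any blue, turquoise or yellow look-alike of the lid alone.

How it is judged:
By the outcome, as a careful person would: the job done as asked, in the order asked, and still so for the second after the job is handed in, while the arm keeps its last pose, push and grip.
It also fails if it takes over 58 s, if anything falls off the work surface, if the arm or the gripper's body presses on something with over 40 N, if the wrist force passes 120 N, or if a joint passes its speed limit or range.

## Working session

There is one attempt and no reset: what is moved stays moved. The work goes in short steps, Python scripts to look and compute and a tool call to move; the robot and the scene stay as the last step left them, time stands still between calls to the robot, and variables do not carry over. Pictures are saved under pics/ and viewed, at most 10 in all, crops included, and the job is handed in when it is done.

Besides the shell and the picture viewer there is one more tool, called as name(argument=value, ...) on one line, values as JSON. send_rows: Moves the arm, as the interface text tells. Its arguments: {"type":"object","properties":{"deltas":{"type":"string"},"claw":{"type":"number"},"force":{"type":"number"}},"required":["deltas"]}

```bash
mkdir -p pics
cat > h.py <<'E'
import numpy as np, cv2
from station import bot
def world(p,u,v):
    d=p["depth"][int(v),int(u)]
    c=np.array([(u-p["cx"])/p["fx"]*d,-(v-p["cy"])/p["fy"]*d,-d,1])
    return (np.linalg.inv(p["camera_from_world"])@c)[:3]
def pix(p,X):
    c=p["camera_from_world"]@np.r_[X,1]
    return np.array([p["cx"]+p["fx"]*c[0]/-c[2],p["cy"]-p["fy"]*c[1]/-c[2]])
def save(p,n): cv2.imwrite("pics/"+n,p["img"][:,:,::-1])
E
python3 - <<'E'
from h import *
np.set_printoptions(precision=4,suppress=True)
o=bot.get_obs(); print(o["t"],o["eef_pos"],o["tool_rot"],o["gripper_width"])
ims=[]
for n in ["top","side"]:
    p=bot.read_camera(n); ims.append(p["img"])
    for q in ["board","lid","lid_knob","box","mat","trigger_pull","grip_mid","pad_face","glue","caul","timer","pawn","deck","brush"]:
        for r in bot.landmark_of(p,q)[:3]: print(n,q,np.round(r["xyz"],4),round(r["confidence"],2),pix(p,r["xyz"]).round())
im=np.vstack(ims); cv2.imwrite("pics/a.png",cv2.resize(im,None,fx=.78,fy=.78)[:,:,::-1])
E
```

```text
0.0 [ 0.2062 -0.6421  0.2383] [-0.0009  0.988   0.1548 -0.0002] 0.9990410162167435
top board [ 0.5013 -0.1845  0.0033] 0.59 [313. 192.]
top board [ 0.5356 -0.1934  0.0704] 0.55 [318. 176.]
top board [ 0.5709 -0.318   0.0158] 0.23 [361. 166.]
top lid [0.8145 0.0637 0.0025] 0.97 [223.  83.]
top lid [ 0.7651 -0.1146 -0.0002] 0.96 [286. 100.]
top lid [ 0.2242 -0.3639 -0.0008] 0.96 [381. 294.]
top lid_knob [0.8154 0.0632 0.0264] 0.97 [223.  80.]
top lid_knob [ 0.2245 -0.3554  0.0306] 0.68 [381. 295.]
top lid_knob [ 0.7712 -0.1143  0.029 ] 0.61 [287.  94.]
top box [ 0.5338 -0.2015  0.0194] 0.71 [319. 179.]
top box [0.6654 0.0599 0.0021] 0.46 [225. 134.]
top mat [0.5444 0.153  0.0002] 0.7 [191. 177.]
top mat [ 0.5248 -0.2526  0.0448] 0.36 [340. 181.]
top trigger_pull [ 0.5353 -0.1992  0.018 ] 0.52 [318. 179.]
top trigger_pull [ 0.4493 -0.1078  0.0425] 0.47 [286. 209.]
top grip_mid [ 0.4579 -0.0757  0.0454] 0.88 [274. 206.]
top pad_face [ 0.5258 -0.2559  0.0469] 0.67 [341. 181.]
top glue [ 0.5684 -0.3204  0.0167] 0.69 [362. 167.]
top caul [ 0.6259 -0.1399  0.0218] 0.75 [296. 146.]
top timer 
[... 571 characters left out ...]
.]
side box [ 0.5364 -0.192   0.02  ] 0.7 [289. 171.]
side mat [0.5459 0.1573 0.001 ] 0.95 [216. 248.]
side trigger_pull [ 0.45   -0.1102  0.0403] 0.65 [300. 193.]
side grip_mid [ 0.4585 -0.0679  0.0468] 0.77 [290. 199.]
side pad_face [ 0.5219 -0.2497  0.0415] 0.37 [303. 157.]
side glue [ 0.5666 -0.317   0.0179] 0.78 [301. 146.]
side caul [ 0.6262 -0.1411  0.0184] 0.66 [255. 169.]
side caul [ 0.6852  0.1749 -0.0022] 0.62 [172. 231.]
side timer [0.5402 0.029  0.0015] 0.56 [246. 219.]
side pawn [ 0.6882  0.1781 -0.0014] 0.48 [170. 231.]
side deck [ 0.6675  0.059  -0.0019] 0.71 [204. 208.]
side deck [ 0.5339 -0.19    0.0997] 0.48 [290. 151.]
side brush [ 0.3826 -0.249   0.0171] 0.96 [343. 180.]
```

View pics/a.png

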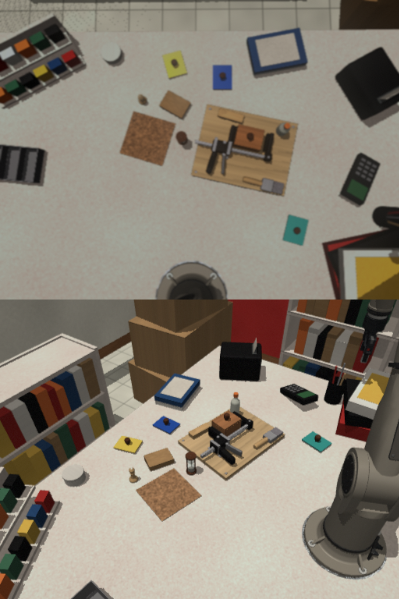

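The look-alikes in the top picture (full-size pixels) are the yellow lid at (223,82), the blue one at (286,97) and the turquoise one at (381,294). The real lid is the brown wooden one on the box at about (320,176). I'll check that choice in a close crop and fit the board, lid and mat poses.

Run:
```python
from h import *
np.set_printoptions(precision=4,suppress=True)
p=bot.read_camera("top")
def cloud(p):
    v,u=np.mgrid[0:384,0:512]; d=p["depth"]
    c=np.stack([(u-p["cx"])/p["fx"]*d,-(v-p["cy"])/p["fy"]*d,-d,np.ones_like(d)],-1)
    return (c@np.linalg.inv(p["camera_from_world"]).T)[...,:3]
W=cloud(p)
def rect(m,n):
    P=W[m][:,:2].astype(np.float32); r=cv2.minAreaRect(P*1000); print(n,m.sum(),"c",np.round(r[0],1),"size",np.round(r[1],1),"ang",round(r[2],2))
ok=p["depth"]>0
near=lambda x,y,r:(np.hypot(W[...,0]-x,W[...,1]-y)<r)&ok
z=W[...,2]
lid=near(.534,-.196,.075)&(z>.076)&(z<.095); rect(lid,"plate"); print(np.median(z[lid]))
kn=near(.534,-.196,.04)&(z>.1); print("knob",kn.sum(),W[kn].mean(0) if kn.any() else 0, W[kn].max(0))
b=near(.502,-.184,.24)&(z>.011)&(z<.024); rect(b,"board")
mm=bot.masks_of(p,"mat")
if mm: rect(mm[0]["mask"]&(z<.02),"mat")
for q in ["lid","box"]:
    for r in bot.masks_of(p,q)[:5]:
        v,u=np.nonzero(r["mask"]); print(q,r["confidence"],u.mean(),v.mean(),len(u))
c=p["img"][110:260,240:390]; cv2.imwrite("pics/b.png",cv2.resize(c,(600,600),interpolation=cv2.INTER_CUBIC)[:,:,::-1])
```

```text
plate 864 c [ 534.8 -195.4] size [89.9 71.3] ang 75.83
0.08334617793097077
knob 64 [ 0.5346 -0.1952  0.1069] [ 0.546  -0.185   0.1114]
board 7362 c [ 551.7 -166.7] size [390.9 349.8] ang 76.93
mat 3265 c [545.3 157.6] size [162.4 163.5] ang 72.93
lid 0.73 378.718818380744 294.5722100656455 914
lid 0.72 285.3390275952694 98.79369250985545 761
lid 0.72 223.80624187256177 82.19895968790637 769
lid 0.59 319.50891920251837 175.35362014690452 953
lid 0.38 286.0190476190476 209.5142857142857 105
box 0.72 315.0508474576271 189.6864406779661 118
```

View pics/b.png

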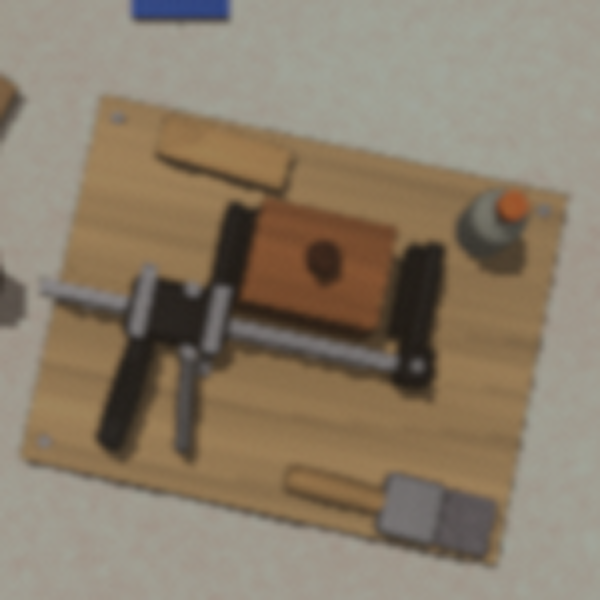

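The crop confirms the brown lid with a dark knob on the box at crop (323,260), which is full-size (320,175). The trigger (185,400) and grip (125,390) are on the near side of the bar. I'm moving above the lid and turning the tool to the board's axes.

send_rows(deltas=".0375 -.027 0 0; .075 -.054 0 0; .1125 -.081 0 0; .15 -.108 0 0; .15 -.108 0 0", claw=0.7, force=30)

```text
t: 2.2
eef_pos: [0.3222, -0.488, 0.2396]
tool_rot: [-0.001, 0.987, 0.16, 0.002]
contact_force: [1.1, -0.7, 0.1]
gripper_width: 0.699
grasp_force: 0.0
```

send_rows(deltas=".0375 -.027 0 0; .075 -.054 0 0; .1125 -.081 0 0; .15 -.108 0 0; .15 -.108 0 0")

```text
t: 2.7
eef_pos: [0.4308, -0.3391, 0.2397]
tool_rot: [-0.001, 0.987, 0.16, 0.002]
contact_force: [0.3, -0.7, -0.5]
gripper_width: 0.705
grasp_force: 0.0
```

send_rows(deltas=".0375 -.027 0 7.5; .075 -.054 0 15; .1125 -.081 0 22.5; .15 -.109 0 30; .15 -.109 0 30")

```text
t: 3.2
eef_pos: [0.5396, -0.1886, 0.2396]
tool_rot: [-0.002, 0.995, -0.103, 0.001]
contact_force: [-0.6, -0.2, -0.4]
gripper_width: 0.701
grasp_force: 0.0
```

```bash
cat >> h.py <<'E'
from scipy.spatial.transform import Rotation as R
def goto(X,yaw=None):
    o=bot.get_obs(); q=o["tool_rot"]; r=R.from_quat([q[1],q[2],q[3],q[0]]); m=r.as_matrix()
    a=np.degrees(np.arctan2(m[1,0],m[0,0]))
    print("pos",np.round(o["eef_pos"],4),"xaxis",round(a,2),"t",round(o["t"],2),"F",np.round(o["contact_force"],1),"w",round(o["gripper_width"],3),"gf",round(o["grasp_force"],1))
    if X is not None: print("delta",np.round(m.T@(np.array(X)-o["eef_pos"]),4),"spin",None if yaw is None else round(a-yaw,2))
E
python3 - <<'E'
from h import *
goto([.5346,-.1952,.13],-12)
print("tips",bot.tips_ahead)
p=bot.read_camera("top")
np.set_printoptions(precision=4,suppress=True)
def onz(u,v,z):
    C=np.linalg.inv(p["camera_from_world"]); d=C[:3,:3]@np.array([(u-p["cx"])/p["fx"],-(v-p["cy"])/p["fy"],-1]); o=C[:3,3]
    return o+d*(z-o[2])/d[2]
P=[onz(240+u/4-.4,110+v/4-.4,.018)[:2] for u,v in [(100,97),(570,195),(497,567),(25,460)]]
print("board corners",np.array(P),"c",np.mean(P,0)); r=cv2.minAreaRect(np.float32(P)*1000); print(r)
w=bot.read_camera("wrist"); save(w,"w1.png")
print([ (k["xyz"],k["confidence"]) for k in bot.landmark_of(w,"lid_knob")[:2]])
E
```

```text
pos [ 0.5396 -0.1886  0.2396] xaxis -11.84 t 3.2 F [-0.6 -0.2 -0.4] w 0.701 gf 0.0
delta [-0.0037  0.0079  0.1095] spin 0.16
tips 0.008
board corners [[ 0.6617 -0.0527]
 [ 0.5913 -0.3752]
 [ 0.338  -0.3175]
 [ 0.4104 -0.0007]] c [ 0.5004 -0.1866]
((499.6446228027344, -186.2671356201172), (330.1549072265625, 259.75567626953125), 77.68341064453125)
[([0.5351, -0.1959, 0.1028], 0.69)]
```

View pics/w1.png

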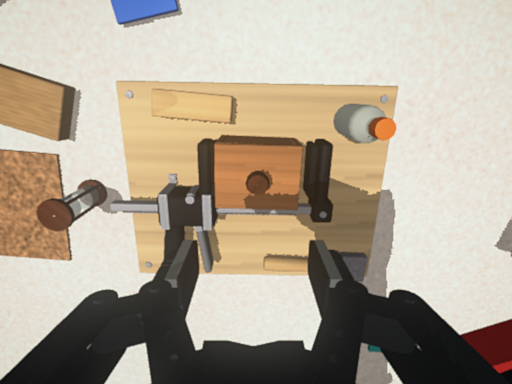

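The wrist view shows the wooden lid and knob at (258,182), with the mat on the left and the sand timer between at (70,205). Next I descend onto the knob and grip.

send_rows(deltas="-.0037 .0075 .035 0; -.0037 .0075 .07 0; -.0037 .0075 .105 0; -.0037 .0075 .125 0; -.0037 .0075 .125 0", claw=0.6)

```text
t: 3.85
eef_pos: [0.527, -0.2039, 0.1115]
tool_rot: [-0.0, 0.994, -0.107, -0.003]
contact_force: [-0.3, 0.6, -0.4]
gripper_width: 0.6
grasp_force: 0.0
```

Run:
```python
from h import *
goto([.535,-.1955,.097],-12)
w=bot.read_camera("wrist")
print([ (k["xyz"],k["confidence"]) for k in bot.landmark_of(w,"lid_knob")[:2]])
```

```text
pos [ 0.527  -0.2039  0.1115] xaxis -12.34 t 3.85 F [-0.3  0.6 -0.4] w 0.6 gf 0.0
delta [ 0.0061 -0.0099  0.0144] spin -0.34
[([0.5364, -0.1971, 0.1047], 0.88)]
```

send_rows(deltas="0 0 0 0; 0 0 0 0; 0 0 0 0")

```text
t: 4.25
eef_pos: [0.5309, -0.2025, 0.1154]
tool_rot: [0.0, 0.994, -0.106, 0.001]
contact_force: [0.5, 0.6, -0.2]
gripper_width: 0.599
grasp_force: 0.0
```

Run:
```python
from h import *
goto([.535,-.1955,.097],-12)
```

```text
pos [ 0.5309 -0.2025  0.1154] xaxis -12.2 t 4.25 F [ 0.5  0.6 -0.2] w 0.599 gf 0.0
delta [ 0.0025 -0.0077  0.0184] spin -0.2
```

send_rows(deltas=".0015 -.004 0 0; .0015 -.004 0 0; .0015 -.004 0 0")

```text
t: 4.55
eef_pos: [0.5328, -0.1983, 0.1144]
tool_rot: [-0.0, 0.994, -0.106, 0.0]
contact_force: [0.1, 0.2, -0.5]
gripper_width: 0.602
grasp_force: 0.0
```

Run:
```python
from h import *
goto([.535,-.1955,.097],-12)
w=bot.read_camera("wrist"); save(w,"w2.png")
print([ (k["xyz"],k["confidence"]) for k in bot.landmark_of(w,"lid_knob")[:2]])
goto(None)
```

```text
pos [ 0.5328 -0.1983  0.1144] xaxis -12.16 t 4.55 F [ 0.1  0.2 -0.5] w 0.602 gf 0.0
delta [ 0.0016 -0.0032  0.0174] spin -0.16
[([0.5341, -0.1972, 0.1001], 0.73)]
pos [ 0.5326 -0.1985  0.1143] xaxis -12.18 t 4.65 F [-0.2 -0.3 -0.1] w 0.594 gf 0.0
```

View pics/w2.png

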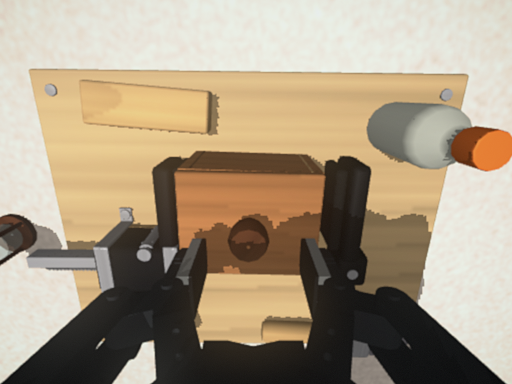

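The knob at (248,240) is slightly left of the finger midline at about column 254, which agrees with the -y correction. Descend, close and lift.

send_rows(deltas=".0015 -.003 0 0; .0015 -.003 .009 0; .0015 -.003 .0175 0; .0015 -.003 .0175 0; .0015 -.003 .0175 0")

```text
t: 5.15
eef_pos: [0.5343, -0.1959, 0.0961]
tool_rot: [-0.0, 0.994, -0.106, -0.001]
contact_force: [-0.2, 0.2, -0.1]
gripper_width: 0.597
grasp_force: 0.0
```

send_rows(deltas="0 0 0 0; 0 0 0 0; 0 0 0 0; 0 0 0 0; 0 0 0 0", claw=0.15, force=30)

```text
t: 5.65
eef_pos: [0.535, -0.196, 0.0972]
tool_rot: [0.0, 0.994, -0.106, 0.0]
contact_force: [-0.1, 0.3, 2.9]
gripper_width: 0.261
grasp_force: 29.4
```

send_rows(deltas="0 0 -.006 0; 0 0 -.018 0; 0 0 -.04 0; 0 0 -.075 0; 0 0 -.11 0")

```text
t: 6.15
eef_pos: [0.5342, -0.1958, 0.2084]
tool_rot: [-0.0, 0.994, -0.106, -0.0]
contact_force: [-0.1, -1.0, -1.2]
gripper_width: 0.263
grasp_force: 29.5
```

send_rows(deltas="0 0 0 0; -.005 -.02 0 0; -.012 -.055 0 0; -.02 -.095 0 0; -.026 -.13 0 0")

```text
t: 6.65
eef_pos: [0.5362, -0.0616, 0.2069]
tool_rot: [-0.0, 0.994, -0.106, -0.0]
contact_force: [0.5, 1.2, -2.0]
gripper_width: 0.257
grasp_force: 29.5
```

send_rows(deltas="-.007 -.04 0 0; -.015 -.08 0 0; -.023 -.12 0 0; -.031 -.16 0 0; -.036 -.19 0 0")

```text
t: 7.15
eef_pos: [0.5409, 0.1329, 0.207]
tool_rot: [-0.0, 0.994, -0.105, -0.0]
contact_force: [0.7, -0.5, -1.3]
gripper_width: 0.261
grasp_force: 29.5
```

send_rows(deltas="-.0025 -.018 0 0; -.0025 -.028 0 0; -.0025 -.028 0 0; -.0025 -.028 0 0; -.0025 -.028 0 0")

```text
t: 7.65
eef_pos: [0.5453, 0.1559, 0.2067]
tool_rot: [0.001, 0.994, -0.107, -0.0]
contact_force: [0.3, -0.4, -1.6]
gripper_width: 0.261
grasp_force: 29.5
```

Run:
```python
from h import *
goto([.5453,.1576,.032],-14)
s=bot.read_camera("side"); w=bot.read_camera("wrist")
cv2.imwrite("pics/c.png",np.vstack([cv2.resize(s["img"][100:300,100:400],(450,300)),cv2.resize(w["img"],(400,300))[:, :].copy() if 0 else cv2.resize(w["img"],(450,300))])[:,:,::-1])
for k in bot.landmark_of(s,"lid"): print(k["xyz"],k["confidence"])
```

```text
pos [0.5453 0.1559 0.2067] xaxis -12.33 t 7.65 F [ 0.3 -0.4 -1.6] w 0.261 gf 29.5
delta [-0.0003 -0.0019  0.1747] spin 1.67
[0.2253, -0.3569, 0.0031] 0.97
[0.5494, 0.1562, 0.1789] 0.94
[0.8147, 0.0609, 0.0012] 0.66
[0.5494, 0.1575, 0.0001] 0.6
```

View pics/c.png

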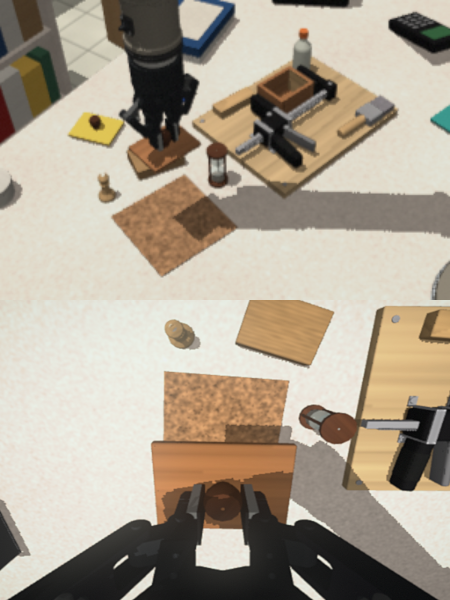

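The lid hangs level in the gripper directly over the mat (side crop at (160,150)), and the box is open. Lowering.

send_rows(deltas="0 -.002 .035 0; 0 -.002 .075 0; 0 -.002 .115 0; 0 -.002 .145 0; 0 -.002 .16 0")

```text
t: 8.3
eef_pos: [0.5441, 0.1586, 0.0442]
tool_rot: [0.001, 0.994, -0.106, -0.002]
contact_force: [0.1, -0.2, -1.4]
gripper_width: 0.262
grasp_force: 29.6
```

send_rows(deltas="0 0 .004 0; 0 0 .008 0; 0 0 .008 0; 0 0 .008 0; 0 0 .008 0")

```text
t: 8.8
eef_pos: [0.5463, 0.16, 0.0399]
tool_rot: [-0.0, 0.994, -0.106, 0.001]
contact_force: [-0.5, 0.2, -0.9]
gripper_width: 0.258
grasp_force: 29.6
```

send_rows(deltas="0 0 .002 0; 0 0 .004 0; 0 0 .006 0; 0 0 .008 0; 0 0 .008 0")

```text
t: 9.3
eef_pos: [0.5453, 0.1597, 0.0304]
tool_rot: [0.0, 0.994, -0.106, -0.0]
contact_force: [-0.2, 0.1, -1.8]
gripper_width: 0.261
grasp_force: 29.6
```

send_rows(deltas="0 0 .001 0; 0 0 .002 0; 0 0 .003 0; 0 0 .003 0")

```text
t: 9.7
eef_pos: [0.5457, 0.1598, 0.0282]
tool_rot: [0.0, 0.994, -0.106, 0.0]
contact_force: [-1.7, 0.6, 3.5]
gripper_width: 0.258
grasp_force: 30.0
```

send_rows(deltas="0 0 -.0005 0; 0 0 -.0005 0; 0 0 -.0005 0; 0 0 -.0005 0", claw=0.55)

```text
t: 10.1
eef_pos: [0.5457, 0.1597, 0.0283]
tool_rot: [-0.0, 0.994, -0.106, 0.0]
contact_force: [0.1, -0.3, -0.3]
gripper_width: 0.55
grasp_force: 0.0
```

send_rows(deltas="0 0 -.015 0; 0 0 -.04 0; 0 0 -.08 0; 0 0 -.12 0; 0 0 -.15 0")

```text
t: 10.6
eef_pos: [0.5462, 0.1601, 0.182]
tool_rot: [-0.001, 0.994, -0.106, 0.001]
contact_force: [0.2, -0.4, -1.4]
gripper_width: 0.551
grasp_force: 0.0
```

send_rows(deltas="0 0 0 2; 0 0 0 6; 0 0 0 6; 0 0 0 6", claw=1)

```text
t: 11.0
eef_pos: [0.5455, 0.1598, 0.1789]
tool_rot: [-0.0, 0.988, -0.157, 0.0]
contact_force: [-1.1, -0.5, 0.3]
gripper_width: 0.994
grasp_force: 0.0
```

Run:
```python
from h import *
goto([.4543,-.0772,.16],-18.3)
p=bot.read_camera("top")
for q in ["lid","trigger_pull","grip_mid","box","pad_face"]:
  for k in bot.landmark_of(p,q)[:4]: print(q,np.round(k["xyz"],4),round(k["confidence"],2))
s=bot.read_camera("side")
for q in ["lid","trigger_pull","grip_mid"]:
  for k in bot.landmark_of(s,q)[:4]: print(q,np.round(k["xyz"],4),round(k["confidence"],2))
cv2.imwrite("pics/d.png",cv2.resize(s["img"][140:290,150:400],(750,450))[:,:,::-1])
```

```text
pos [0.5455 0.1598 0.1789] xaxis -18.09 t 11.0 F [-1.1 -0.5  0.3] w 0.994 gf 0.0
delta [-0.0131  0.2536  0.0188] spin 0.21
lid [ 0.7678 -0.1096 -0.0023] 0.96
lid [0.8159 0.0613 0.0019] 0.9
lid [ 0.2254 -0.3597  0.0019] 0.87
lid [0.5488 0.1586 0.0018] 0.6
trigger_pull [ 0.4483 -0.1114  0.0415] 0.68
trigger_pull [ 0.5012 -0.1875  0.0033] 0.61
grip_mid [ 0.4592 -0.0735  0.0437] 0.69
box [0.5456 0.1549 0.001 ] 0.67
box [ 0.5361 -0.2012  0.018 ] 0.63
pad_face [ 0.4494 -0.1096  0.0398] 0.64
pad_face [ 0.5255 -0.2579  0.0434] 0.49
lid [0.5507 0.1621 0.0038] 0.89
lid [ 8.124e-01  6.030e-02 -1.000e-04] 0.89
lid [ 0.2217 -0.3572 -0.    ] 0.83
trigger_pull [ 0.4477 -0.1103  0.0393] 0.69
trigger_pull [ 0.5666 -0.316   0.0199] 0.6
grip_mid [ 0.4574 -0.0669  0.0443] 0.75
```

View pics/d.png

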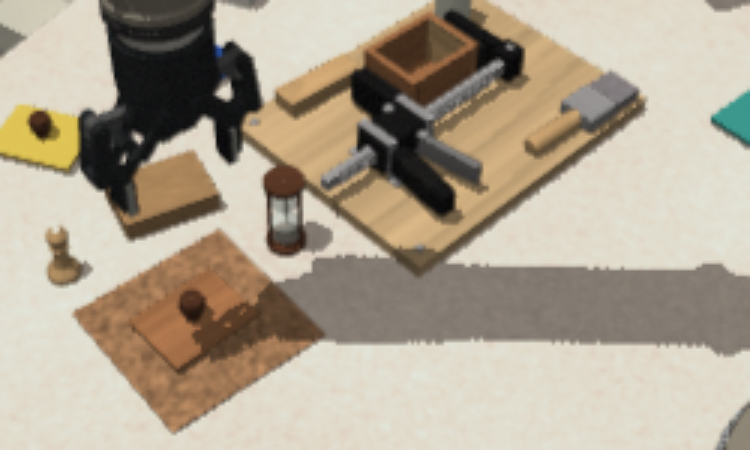

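The lid lies flat, knob up, well inside the mat (crop (190,325)). Now I move over the grip and trigger.

send_rows(deltas="-.001 .03 0 0; -.003 .07 0 0; -.006 .11 0 0; -.009 .15 0 0; -.011 .19 0 0")

```text
t: 12.0
eef_pos: [0.475, -0.0186, 0.1784]
tool_rot: [-0.0, 0.987, -0.158, 0.0]
contact_force: [0.2, -1.1, 0.5]
gripper_width: 1.0
grasp_force: 0.0
```

send_rows(deltas="-.002 .04 0 0; -.002 .0635 0 0; -.002 .0635 0 0; -.002 .0635 0 0; -.002 .0635 0 0")

```text
t: 12.5
eef_pos: [0.4547, -0.0758, 0.1784]
tool_rot: [-0.0, 0.988, -0.157, 0.0]
contact_force: [0.3, 1.0, 0.9]
gripper_width: 0.997
grasp_force: 0.0
```

Run:
```python
from h import *
goto([.4543,-.0772,.042],-18.3)
w=bot.read_camera("wrist"); save(w,"e.png")
for q in ["trigger_pull","grip_mid"]:
  for k in bot.landmark_of(w,q)[:2]: print(q,np.round(k["xyz"],4),round(k["confidence"],2))
```

```text
pos [ 0.4547 -0.0758  0.1784] xaxis -18.09 t 12.5 F [0.3 1.  0.9] w 0.997 gf 0.0
delta [-0.      0.0015  0.1364] spin 0.21
trigger_pull [ 0.4497 -0.1134  0.0409] 0.82
grip_mid [ 0.4549 -0.0718  0.0394] 0.73
```

View pics/e.png

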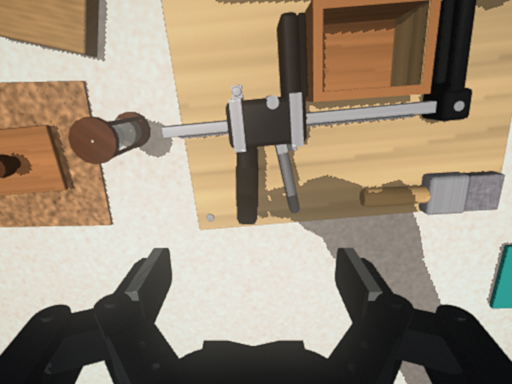

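send_rows(deltas="0 .004 .03 0; 0 .004 .07 0; 0 .004 .1 0; 0 .004 .1 0; 0 .004 .1 0")

```text
t: 13.15
eef_pos: [0.453, -0.0803, 0.0785]
tool_rot: [-0.0, 0.987, -0.158, -0.0]
contact_force: [0.3, 0.5, 0.2]
gripper_width: 1.001
grasp_force: 0.0
```

Run:
```python
from h import *
goto([.4534,-.080,.042],-18.3)
w=bot.read_camera("wrist"); save(w,"f.png")
```

```text
pos [ 0.453  -0.0803  0.0785] xaxis -18.14 t 13.15 F [0.3 0.5 0.2] w 1.001 gf 0.0
delta [ 0.0003 -0.0004  0.0365] spin 0.16
```

View pics/f.png

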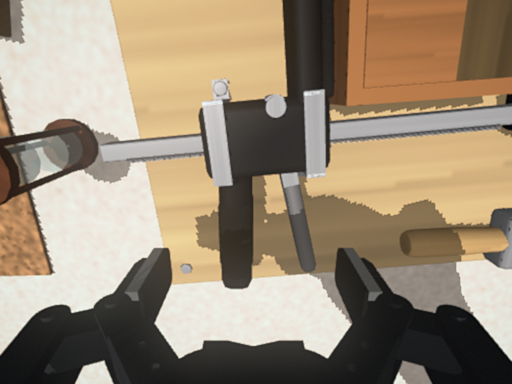

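The fingers straddle the grip (235,285) and trigger (305,268), with more room on the left. I'll shift 2 mm towards the trigger side and go down.

send_rows(deltas="0 .002 .01 0; 0 .002 .02 0; 0 .002 .03 0; 0 .002 .0365 0; 0 .002 .0365 0")

```text
t: 13.7
eef_pos: [0.4514, -0.0826, 0.0408]
tool_rot: [0.0, 0.987, -0.158, -0.001]
contact_force: [-0.2, 1.2, -0.9]
gripper_width: 1.003
grasp_force: 0.0
```

Run:
```python
from h import *
goto([.4543,-.0772,.042],-18.3)
w=bot.read_camera("wrist"); save(w,"g.png")
```

```text
pos [ 0.4514 -0.0826  0.0408] xaxis -18.19 t 13.7 F [-0.2  1.2 -0.9] w 1.003 gf 0.0
delta [ 0.001  -0.006  -0.0012] spin 0.11
```

View pics/g.png

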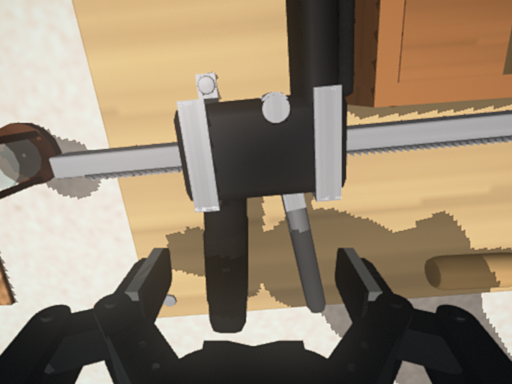

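Both fingers stand beside grip and trigger without touching. First pump.

send_rows(deltas="0 -.002 0 0; 0 -.004 0 0; 0 -.006 0 0; 0 -.007 0 0; 0 -.007 0 0", claw=0.3, force=20)

```text
t: 14.25
eef_pos: [0.4544, -0.0759, 0.0427]
tool_rot: [-0.0, 0.987, -0.159, 0.0]
contact_force: [-4.2, -0.8, 10.1]
gripper_width: 0.378
grasp_force: 23.3
```

send_rows(deltas="0 0 0 0; 0 0 0 0; 0 0 0 0; 0 0 0 0")

```text
t: 14.65
eef_pos: [0.4544, -0.0759, 0.0426]
tool_rot: [-0.0, 0.987, -0.159, 0.0]
contact_force: [-3.0, -0.6, 10.2]
gripper_width: 0.381
grasp_force: 23.3
```

Run:
```python
from h import *
goto(None)
for c in ["top","side"]:
  p=bot.read_camera(c)
  for q in ["pad_face","trigger_pull"]:
    for k in bot.landmark_of(p,q)[:2]: print(c,q,np.round(k["xyz"],4),round(k["confidence"],2))
```

```text
pos [ 0.4544 -0.0759  0.0426] xaxis -18.28 t 14.65 F [-3.  -0.6 10.2] w 0.381 gf 23.3
top pad_face [ 0.5239 -0.2533  0.0451] 0.46
side pad_face [0.6667 0.058  0.0011] 0.23
side trigger_pull [ 0.4557 -0.0871  0.0394] 0.47
```

The trigger is fully squeezed at 32 mm. I'll do three more full pumps.

send_rows(deltas="0 .004 0 0; 0 .007 0 0; 0 .007 0 0; 0 .007 0 0; 0 .007 0 0", claw=1)

```text
t: 15.45
eef_pos: [0.4524, -0.0823, 0.0418]
tool_rot: [-0.0, 0.987, -0.158, 0.0]
contact_force: [-0.3, 0.4, 0.4]
gripper_width: 0.999
grasp_force: 0.0
```

send_rows(deltas="0 -.002 0 0; 0 -.004 0 0; 0 -.006 0 0; 0 -.007 0 0; 0 -.007 0 0", claw=0.3)

```text
t: 15.95
eef_pos: [0.4541, -0.0758, 0.0424]
tool_rot: [0.0, 0.987, -0.159, -0.0]
contact_force: [-5.0, -0.1, 11.9]
gripper_width: 0.38
grasp_force: 23.8
```

Run:
```python
from h import *
goto(None)
p=bot.read_camera("top")
for q in ["pad_face","end_jaw"]:
    for k in bot.landmark_of(p,q)[:2]: print(q,np.round(k["xyz"],4),round(k["confidence"],2))
```

```text
pos [ 0.4541 -0.0758  0.0424] xaxis -18.28 t 15.95 F [-5.  -0.1 11.9] w 0.38 gf 23.8
pad_face [ 0.5255 -0.2464  0.0441] 0.41
```

send_rows(deltas="0 .004 0 0; 0 .007 0 0; 0 .007 0 0; 0 .007 0 0; 0 .007 0 0", claw=1)

```text
t: 16.6
eef_pos: [0.4523, -0.0823, 0.0418]
tool_rot: [-0.0, 0.987, -0.158, 0.0]
contact_force: [0.7, -0.2, 0.0]
gripper_width: 1.001
grasp_force: 0.0
```

send_rows(deltas="0 -.002 0 0; 0 -.004 0 0; 0 -.006 0 0; 0 -.007 0 0; 0 -.007 0 0", claw=0.3)

```text
t: 17.1
eef_pos: [0.4541, -0.0759, 0.0425]
tool_rot: [0.0, 0.987, -0.159, -0.0]
contact_force: [-4.3, 0.3, 11.9]
gripper_width: 0.378
grasp_force: 22.8
```

```bash
cat > jaw.py <<'E'
from h import *
goto(None)
p=bot.read_camera("top")
for q in ["pad_face","end_jaw","box"]:
    for k in bot.landmark_of(p,q)[:2]: print(q,np.round(k["xyz"],4),round(k["confidence"],2))
# height profile along board y at bx=50mm: jaw top 64, box 78
c=np.array([.500,-.1865]); a=np.radians(-12.3); xb=np.array([np.cos(a),np.sin(a)]); yb=np.array([-np.sin(a),np.cos(a)])
v,u=np.mgrid[0:384,0:512]; d=p["depth"]
W=(np.stack([(u-p["cx"])/p["fx"]*d,-(v-p["cy"])/p["fy"]*d,-d,np.ones_like(d)],-1)@np.linalg.inv(p["camera_from_world"]).T)[...,:3]
B=np.stack([(W[...,:2]-c)@xb,(W[...,:2]-c)@yb],-1)*1000
m=(d>0)&(B[...,0]>15)&(B[...,0]<60)&(W[...,2]>.055)&(W[...,2]<.07)&(B[...,1]<-48)
print("jaw y range mm",np.percentile(B[m][:,1],[5,95]).round(1) if m.any() else None,m.sum())
m=(d>0)&(B[...,0]>5)&(B[...,0]<65)&(W[...,2]>.073)&(W[...,2]<.083)&(abs(B[...,1])<60)
print("box y range mm",np.percentile(B[m][:,1],[2,98]).round(1),m.sum())
E
python3 jaw.py
```

```text
pos [ 0.4541 -0.0759  0.0425] xaxis -18.27 t 17.1 F [-4.3  0.3 11.9] w 0.378 gf 22.8
pad_face [ 0.5267 -0.2402  0.044 ] 0.61
pad_face [0.6661 0.059  0.0028] 0.26
end_jaw [ 0.664   0.0604 -0.0018] 0.49
box [ 0.5349 -0.1974  0.0161] 0.75
jaw y range mm [-67.  -49.1] 123
box y range mm [-45.   44.5] 171
```

The jaw had less to travel than 30 mm and is now within a few mm of the box. I'll do the next stroke slowly.

send_rows(deltas="0 .004 0 0; 0 .007 0 0; 0 .007 0 0; 0 .007 0 0; 0 .007 0 0", claw=1)

```text
t: 17.8
eef_pos: [0.4524, -0.0824, 0.0418]
tool_rot: [-0.0, 0.987, -0.158, 0.0]
contact_force: [-0.3, -0.1, 0.5]
gripper_width: 0.997
grasp_force: 0.0
```

send_rows(deltas="0 -.003 0 0; 0 -.007 0 0; 0 -.007 0 0", claw=0.7)

```text
t: 18.1
eef_pos: [0.4539, -0.0766, 0.0419]
tool_rot: [0.001, 0.987, -0.158, -0.001]
contact_force: [-1.7, -5.7, 4.1]
gripper_width: 0.701
grasp_force: 2.6
```

send_rows(deltas="0 0 0 0; 0 0 0 0", claw=0.6)

```text
t: 18.3
eef_pos: [0.4537, -0.0777, 0.042]
tool_rot: [0.001, 0.987, -0.159, -0.001]
contact_force: [-3.3, -6.9, 5.1]
gripper_width: 0.603
grasp_force: 3.7
```

send_rows(deltas="0 0 0 0; 0 0 0 0", claw=0.53)

```text
t: 18.5
eef_pos: [0.4535, -0.0783, 0.042]
tool_rot: [0.001, 0.987, -0.159, -0.001]
contact_force: [-3.3, -8.9, 7.5]
gripper_width: 0.533
grasp_force: 4.7
```

send_rows(deltas="0 0 0 0; 0 0 0 0", claw=0.46)

```text
t: 18.7
eef_pos: [0.4534, -0.0788, 0.0421]
tool_rot: [0.002, 0.987, -0.159, -0.001]
contact_force: [-3.9, -10.3, 6.9]
gripper_width: 0.464
grasp_force: 5.5
```

send_rows(deltas="0 0 0 0; 0 0 0 0", claw=0.4)

```text
t: 18.9
eef_pos: [0.454, -0.0769, 0.0425]
tool_rot: [0.001, 0.987, -0.159, -0.0]
contact_force: [-5.3, -3.9, 12.3]
gripper_width: 0.405
grasp_force: 15.7
```

```bash
python3 jaw.py
```

```text
pos [ 0.454  -0.0769  0.0425] xaxis -18.34 t 18.9 F [-5.3 -3.9 12.3] w 0.405 gf 15.7
pad_face [ 0.532  -0.2379  0.0471] 0.44
box [ 0.5335 -0.1983  0.0221] 0.75
jaw y range mm [-65.3 -48.9] 117
box y range mm [-44.6  44.5] 173
```

send_rows(deltas="0 0 0 0; 0 0 0 0; 0 0 0 0", claw=0.3)

```text
t: 19.4
eef_pos: [0.4542, -0.0763, 0.0426]
tool_rot: [0.0, 0.987, -0.159, -0.0]
contact_force: [-5.7, -2.2, 14.7]
gripper_width: 0.389
grasp_force: 18.7
```

```bash
python3 jaw.py
python3 - <<'E'
from h import *
p=bot.read_camera("top"); s=bot.read_camera("side")
cv2.imwrite("pics/j.png",np.vstack([cv2.resize(p["img"][135:225,260:380],(480,360),interpolation=cv2.INTER_CUBIC),cv2.resize(s["img"][135:195,260:340],(480,240),interpolation=cv2.INTER_CUBIC)])[:,:,::-1])
E
```

```text
pos [ 0.4542 -0.0763  0.0426] xaxis -18.33 t 19.4 F [-5.7 -2.2 14.7] w 0.389 gf 18.7
pad_face [ 0.528  -0.2408  0.0434] 0.63
jaw y range mm [-65. -49.] 113
box y range mm [-44.4  44.5] 164
```

View pics/j.png

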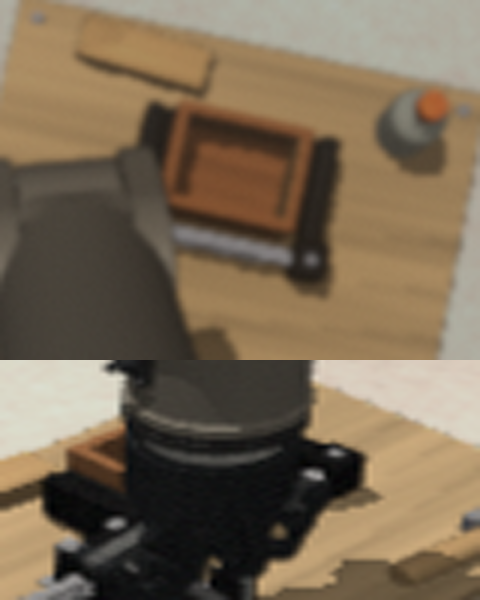

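The jaw appears to be at or against the box's right face (315,190). I'll let it settle and read the stall width.

send_rows(deltas="0 0 0 0; 0 0 0 0; 0 0 0 0; 0 0 0 0")

```text
t: 20.1
eef_pos: [0.4542, -0.0763, 0.0426]
tool_rot: [0.0, 0.987, -0.159, -0.0]
contact_force: [-4.8, -1.4, 14.5]
gripper_width: 0.387
grasp_force: 18.7
```

This is ambiguous: it's either near the trigger's end stop or stalled. One more slow, force-limited pump will settle it, since a clear stall short of full squeeze means firm pressure.

send_rows(deltas="0 .004 0 0; 0 .007 0 0; 0 .007 0 0; 0 .007 0 0; 0 .007 0 0", claw=1)

```text
t: 20.6
eef_pos: [0.4524, -0.0821, 0.0418]
tool_rot: [-0.0, 0.987, -0.158, 0.0]
contact_force: [0.1, 0.2, 0.3]
gripper_width: 1.001
grasp_force: 0.0
```

send_rows(deltas="0 -.003 0 0; 0 -.007 0 0; 0 -.007 0 0", claw=0.75, force=20)

```text
t: 20.9
eef_pos: [0.4539, -0.0763, 0.0418]
tool_rot: [0.0, 0.987, -0.158, -0.001]
contact_force: [-2.2, -4.3, 2.6]
gripper_width: 0.749
grasp_force: 2.2
```

send_rows(deltas="0 0 0 0; 0 0 0 0", claw=0.68)

```text
t: 21.1
eef_pos: [0.4538, -0.077, 0.0419]
tool_rot: [0.001, 0.987, -0.158, -0.0]
contact_force: [-2.8, -6.1, 5.1]
gripper_width: 0.678
grasp_force: 2.9
```

send_rows(deltas="0 0 0 0; 0 0 0 0", claw=0.62)

```text
t: 21.3
eef_pos: [0.4539, -0.0775, 0.0419]
tool_rot: [0.001, 0.987, -0.159, -0.0]
contact_force: [-4.2, -7.2, 5.6]
gripper_width: 0.62
grasp_force: 3.6
```

send_rows(deltas="0 0 0 0; 0 0 0 0", claw=0.57)

```text
t: 21.5
eef_pos: [0.4538, -0.0779, 0.042]
tool_rot: [0.001, 0.987, -0.159, -0.0]
contact_force: [-4.3, -8.0, 6.5]
gripper_width: 0.575
grasp_force: 4.2
```

send_rows(deltas="0 0 0 0; 0 0 0 0", claw=0.53)

```text
t: 21.7
eef_pos: [0.4537, -0.0782, 0.042]
tool_rot: [0.001, 0.987, -0.159, -0.0]
contact_force: [-3.3, -8.7, 6.8]
gripper_width: 0.527
grasp_force: 4.7
```

send_rows(deltas="0 0 0 0; 0 0 0 0", claw=0.49)

```text
t: 21.9
eef_pos: [0.4536, -0.0785, 0.042]
tool_rot: [0.001, 0.987, -0.159, -0.0]
contact_force: [-4.1, -10.6, 7.7]
gripper_width: 0.491
grasp_force: 5.2
```

send_rows(deltas="0 0 0 0; 0 0 0 0", claw=0.46)

```text
t: 22.1
eef_pos: [0.4535, -0.0788, 0.0421]
tool_rot: [0.001, 0.987, -0.159, -0.0]
contact_force: [-4.5, -11.1, 7.5]
gripper_width: 0.461
grasp_force: 5.5
```

send_rows(deltas="0 0 0 0; 0 0 0 0", claw=0.43)

```text
t: 22.3
eef_pos: [0.4538, -0.078, 0.0422]
tool_rot: [0.001, 0.987, -0.159, -0.0]
contact_force: [-4.5, -7.5, 10.0]
gripper_width: 0.436
grasp_force: 8.8
```

```bash
python3 jaw.py
```

```text
pos [ 0.4538 -0.078   0.0422] xaxis -18.31 t 22.3 F [-4.5 -7.5 10. ] w 0.436 gf 8.8
pad_face [ 0.5284 -0.242   0.0469] 0.41
box [ 0.5344 -0.1986  0.0205] 0.55
jaw y range mm [-65.5 -49. ] 121
box y range mm [-44.6  44.1] 164
```

send_rows(deltas="0 0 0 0; 0 0 0 0", claw=0.41)

```text
t: 22.7
eef_pos: [0.454, -0.0773, 0.0424]
tool_rot: [0.001, 0.987, -0.159, -0.0]
contact_force: [-4.6, -4.6, 11.7]
gripper_width: 0.41
grasp_force: 13.9
```

send_rows(deltas="0 0 0 0; 0 0 0 0; 0 0 0 0; 0 0 0 0", claw=0.3)

```text
t: 23.1
eef_pos: [0.4543, -0.0762, 0.0426]
tool_rot: [0.0, 0.987, -0.159, 0.0]
contact_force: [-4.9, -1.0, 14.4]
gripper_width: 0.382
grasp_force: 18.8
```

```bash
python3 jaw.py
python3 - <<'E'
from h import *
goto(None)
c=np.array([.500,-.1865]); a=np.radians(-12.3); xb=np.array([np.cos(a),np.sin(a)]); yb=np.array([-np.sin(a),np.cos(a)])
H=[];ys=np.linspace(-.10,.0,300)
# rectified strip at jaw-top height 64mm, columns = board y
p=bot.read_camera("top")
xs=np.linspace(.015,.06,40)
mp=np.array([[pix(p,np.r_[c+x*xb+y*yb,.064]) for y in ys] for x in xs],np.float32)
g=cv2.cvtColor(p["img"],cv2.COLOR_RGB2GRAY)
pr=cv2.remap(g,mp[...,0],mp[...,1],cv2.INTER_LINEAR).mean(0)
print([(round(1000*y),int(v)) for y,v in zip(ys[::6],pr[::6])])
E
```

```text
pos [ 0.4543 -0.0762  0.0426] xaxis -18.32 t 23.1 F [-4.9 -1.  14.4] w 0.382 gf 18.8
pad_face [ 0.5252 -0.242   0.0448] 0.49
box [ 0.5355 -0.1975  0.0198] 0.68
jaw y range mm [-65.2 -48.8] 118
box y range mm [-44.5  44.5] 170
pos [ 0.4544 -0.0762  0.0426] xaxis -18.32 t 23.3 F [-5.6 -1.9 14.3] w 0.384 gf 18.8
[(-100, 128), (-98, 128), (-96, 128), (-94, 128), (-92, 128), (-90, 128), (-88, 128), (-86, 127), (-84, 128), (-82, 128), (-80, 128), (-78, 128), (-76, 128), (-74, 126), (-72, 120), (-70, 108), (-68, 90), (-66, 70), (-64, 52), (-62, 41), (-60, 38), (-58, 38), (-56, 38), (-54, 37), (-52, 35), (-50, 38), (-48, 49), (-46, 65), (-44, 80), (-42, 87), (-40, 85), (-38, 77), (-36, 67), (-34, 64), (-32, 67), (-30, 72), (-28, 75), (-26, 76), (-24, 77), (-22, 77), (-20, 77), (-18, 77), (-16, 77), (-14, 77), (-12, 78), (-10, 78), (-8, 77), (-6, 77), (-4, 77), (-2, 77)]
```

The force rises from 11 N to 19 N on the trigger before full travel, which suggests the jaw is pressing, but the jaw barely moved between strokes. I'll track the jaw at sub-pixel level through one more slow pump.

```bash
cat > track.py <<'E'
from h import *
import sys,os
c=np.array([.500,-.1865]); a=np.radians(-12.3); xb=np.array([np.cos(a),np.sin(a)]); yb=np.array([-np.sin(a),np.cos(a)])
p=bot.read_camera("top"); goto(None)
ys=np.linspace(-.09,-.035,551); xs=np.linspace(.02,.06,40)
mp=np.array([[pix(p,np.r_[c+x*xb+y*yb,.064]) for y in ys] for x in xs],np.float32)
pr=cv2.remap(cv2.cvtColor(p["img"],cv2.COLOR_RGB2GRAY),mp[...,0],mp[...,1],cv2.INTER_CUBIC).mean(0)
back=ys[np.argmax(pr<85)]*1000
i=np.argmin(pr); front=ys[i+np.argmax(pr[i:]>60)]*1000
print("jaw back edge %.2f front edge %.2f mm"%(back,front))
E
python3 track.py
```

```text
pos [ 0.4544 -0.0762  0.0426] xaxis -18.32 t 23.4 F [-4.8 -1.7 14.3] w 0.38 gf 18.8
jaw back edge -67.20 front edge -46.50 mm
```

send_rows(deltas="0 .004 0 0; 0 .007 0 0; 0 .007 0 0; 0 .007 0 0; 0 .007 0 0", claw=1)

```text
t: 23.9
eef_pos: [0.4525, -0.082, 0.0418]
tool_rot: [-0.0, 0.987, -0.158, 0.0]
contact_force: [-0.2, 0.0, 0.2]
gripper_width: 0.999
grasp_force: 0.0
```

```bash
python3 track.py
```

```text
pos [ 0.4524 -0.0821  0.0418] xaxis -18.15 t 23.95 F [ 0.7  0.1 -0.7] w 1.001 gf 0.0
jaw back edge -69.90 front edge -46.40 mm
```

send_rows(deltas="0 -.003 0 0; 0 -.007 0 0; 0 -.007 0 0; 0 -.007 0 0", claw=0.6)

```text
t: 24.35
eef_pos: [0.4538, -0.0774, 0.042]
tool_rot: [0.001, 0.987, -0.159, -0.0]
contact_force: [-2.3, -5.2, 4.9]
gripper_width: 0.599
grasp_force: 3.3
```

```bash
python3 track.py
```

```text
pos [ 0.4538 -0.0774  0.042 ] xaxis -18.26 t 24.4 F [-2.8 -5.2  4.8] w 0.598 gf 3.2
jaw back edge -69.20 front edge -46.40 mm
```

send_rows(deltas="0 0 0 0; 0 0 0 0; 0 0 0 0", claw=0.47)

```text
t: 24.7
eef_pos: [0.4535, -0.0786, 0.0421]
tool_rot: [0.002, 0.987, -0.159, -0.001]
contact_force: [-3.4, -8.7, 7.8]
gripper_width: 0.473
grasp_force: 5.1
```

```bash
python3 track.py
```

```text
pos [ 0.4535 -0.0786  0.0421] xaxis -18.32 t 24.75 F [-3.3 -8.4  7.3] w 0.468 gf 5.1
jaw back edge -68.40 front edge -46.50 mm
```

send_rows(deltas="0 0 0 0; 0 0 0 0; 0 0 0 0", claw=0.42)

```text
t: 25.05
eef_pos: [0.4538, -0.0776, 0.0423]
tool_rot: [0.001, 0.987, -0.159, -0.0]
contact_force: [-4.0, -5.7, 10.6]
gripper_width: 0.42
grasp_force: 11.6
```

```bash
python3 track.py
```

```text
pos [ 0.4538 -0.0776  0.0423] xaxis -18.33 t 25.1 F [-4.  -5.1 10.8] w 0.425 gf 11.6
jaw back edge -68.00 front edge -46.50 mm
```

send_rows(deltas="0 0 0 0; 0 0 0 0; 0 0 0 0; 0 0 0 0", claw=0.3)

```text
t: 25.5
eef_pos: [0.4543, -0.0761, 0.0426]
tool_rot: [0.0, 0.987, -0.159, -0.0]
contact_force: [-5.1, -0.7, 15.0]
gripper_width: 0.383
grasp_force: 18.8
```

```bash
python3 track.py
```

```text
pos [ 0.4542 -0.0761  0.0426] xaxis -18.32 t 25.55 F [-5.1 -0.6 13.9] w 0.386 gf 18.8
jaw back edge -67.20 front edge -46.40 mm
```

The jaw's front edge stays on the box face at -46.4 mm. Its back edge advances from -69.9 to -67.2 mm during the squeeze, so the pad is compressing. With about 19 N on the trigger that makes roughly 25 N of clamping force, which is firm and well under 60 N. Handing in with the trigger held.

Run:
```python
from h import *
goto(None); print(bot.hand_in())
```

```text
pos [ 0.4542 -0.0761  0.0426] xaxis -18.32 t 25.55 F [-5.1 -0.6 13.9] w 0.386 gf 18.8
the job is handed in; nothing more can be done
None
```

The job is handed in at about 25.6 s: the lid lies flat, knob up, wholly on the cork mat, and the clamp presses the box at an estimated 25 N (from the trigger force, not measured directly), with the trigger still held squeezed.

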